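# Find the test-strip box among lidded tubs and lay it in its tray compartment

### The job

One of the three closed tubs holds the test-strip box: lift the lids off one by one, laying each flat on the bench, until you find it. Take the box out and lay it flat, fully down, in the compartment of the grey tray made to its size; leave the other things in their tubs, and do not disturb the other things standing around (opened tubs may stay open).

Things in the scene. Friction and masses are not known exactly. Their poses are not given: they have to be found in the camera images.
- carrier: fixed aluminium plate, 134 x 346 x 6 mm, carrying the tubs in a row along its y (118 mm apart); origin under its centre. In each tub lies one thing, centre within 6 mm (x) and 4 mm (y) of the tub's, turned at most 0.06 rad: the test-strip box (white with coloured squares, 38 mm along x, 82 along y, 20 tall, about 0.12 kg), a cream rubber stopper (35 mm wide), or a white timer (66 x 62)
- tray: fixed grey tray, 78 x 134 mm, 14 mm high; origin under its centre, axes as tray_slot. The +x compartment holds tweezers no higher than the walls; at the +y end is an empty 44 x 40 mm compartment. Where the gripped box sits lengthwise between the fingers has to be felt or seen, e.g. by sliding it along y in its tub until its end meets the tub wall
- tub_1_floor: tub 1 (left seen from the robot) of three identical white tubs. Origin: centre of its inner floor, 9 mm above the bench; z up, x away from the robot, y to the left along the row. Inside 116 mm along x, 92 mm along y, 45 mm deep; walls 3 mm. It holds one of: strip box (20 mm tall), stopper (28 mm), timer (14 mm); look, or feel for the height of the thing at its centre
- lid_1_knob (a point): centre of the black round knob head (24 mm across, 14 mm tall) of the loose blue lid on tub 1. The lid (60 g) just rests there: plate 126 x 102 x 4 mm, its long side along x; below it a 112 x 88 mm lip, 4 mm deep, sits in the tub mouth with 2 mm play. This point is 27 mm above the lip's underside: 27 mm over the bench when the lid lies there, 77 mm when on its tub. z up, axes as the tub's
- tub_2_floor: tub 2 (middle seen from the robot) of three identical white tubs. Origin: centre of its inner floor, 9 mm above the bench; z up, x away from the robot, y to the left along the row. Inside 116 mm along x, 92 mm along y, 45 mm deep; walls 3 mm. It holds one of: strip box (20 mm tall), stopper (28 mm), timer (14 mm); look, or feel for the height of the thing at its centre
- lid_2_knob (a point): centre of the black round knob head (24 mm across, 14 mm tall) of the loose blue lid on tub 2. The lid (60 g) just rests there: plate 126 x 102 x 4 mm, its long side along x; below it a 112 x 88 mm lip, 4 mm deep, sits in the tub mouth with 2 mm play. This point is 27 mm above the lip's underside: 27 mm over the bench when the lid lies there, 77 mm when on its tub. z up, axes as the tub's
- tub_3_floor: tub 3 (right seen from the robot) of three identical white tubs. Origin: centre of its inner floor, 9 mm above the bench; z up, x away from the robot, y to the left along the row. Inside 116 mm along x, 92 mm along y, 45 mm deep; walls 3 mm. It holds one of: strip box (20 mm tall), stopper (28 mm), timer (14 mm); look, or feel for the height of the thing at its centre
- lid_3_knob (a point): centre of the black round knob head (24 mm across, 14 mm tall) of the loose blue lid on tub 3. The lid (60 g) just rests there: plate 126 x 102 x 4 mm, its long side along x; below it a 112 x 88 mm lip, 4 mm deep, sits in the tub mouth with 2 mm play. This point is 27 mm above the lip's underside: 27 mm over the bench when the lid lies there, 77 mm when on its tub. z up, axes as the tub's
- tray_slot (a point): centre of the strip-box compartment of the grey tray, at the height where the box's underside rests on three rubber pads, 6 mm above the bench. The compartment is 44 mm along this point's x and 86.5 mm along its y, so the 38 x 82 mm box has about 2 mm play at each end; either way round will do. Its walls rise 8 mm above the pads. z up
- pad_left: 10 x 12 x 2 mm rubber pad in the strip-box compartment, its top level with tray_slot; origin at the centre of its underside; it bears part of the weight when the box lies flat
- pad_right: 10 x 12 x 2 mm rubber pad in the strip-box compartment, its top level with tray_slot; origin at the centre of its underside; it bears part of the weight when the box lies flat
- pad_end: 30 x 12 x 2 mm rubber pad in the strip-box compartment, its top level with tray_slot; origin at the centre of its underside; it bears part of the weight when the box lies flat
- beaker_a: bystander: a loose clear plastic beaker, 70 mm wide, 100 mm tall; origin at the centre of its underside; not to be disturbed
- wash_bottle: bystander: a loose white wash bottle, 67 x 95 mm, 183 mm tall; origin at the centre of its underside; not to be disturbed
- tape: bystander: a loose yellow tape roll, 66 mm across, 18 mm high; origin at the centre of its underside; not to be disturbed
- hose_stand: fixed thin steel stand, 150 mm tall, left of the tubs, holding the end of a beige hose that runs from it to the pump on the left at up to 170 mm height: an obstacle, pass over it with the fingertips above 200 mm; origin at the centre of its underside

How it is judged:
By the outcome, as a careful person would: the job done as asked, in the order asked, and still so for the second after the job is handed in, with the robot touching nothing.
It also fails if it takes over 72 s, if anything falls off the work surface, if the arm or the gripper's body presses on something with over 40 N, if the wrist force passes 120 N, or if a joint passes its speed limit or range.

### The arm

A 7-joint arm with a two-finger parallel gripper is mounted at the origin on a cart in front of the work surface, level with it; the furniture and walls round the work are solid. World frame = base frame: x ahead of the robot, y to its left, z up, the work surface at z = 0. Lengths are in m, angles in rad, forces in N, time in s.
With the tool pointing down it reaches from about 0.4 to 0.75 m from the base axis. Payload 19.5 kg.
Tool frame: the origin (TCP) lies midway between the tips of the shut fingers; the grasp point (between the pads) lies 19 mm behind it; z points along the fingers, y is the line along which they close (so a half turn about z gives the same grasp; the last joint's range is limited). The gripper opens to 85 mm and grips with 20 to 120 N. Pads are 22 mm wide; open, the fingers measure 114 mm over their backs; the gripper's body (76 mm by 85 mm) begins 54 mm behind the grasp point. The pads swing forward as they close: fully open they stand 13 mm farther back than shut.
Start: joints at [1.137, 0.707, -0.028, 1.485, 0.022, 0.951, -0.075], TCP at [0.22, -0.531, 0.231] pointing down, gripper open.
Joint ranges: [-2.71, 2.71], [-0.32, 2.16], [-1.57, 1.52], [0, 2.45], [-1.46, 4.6], [0, 2.02], [-2.83, 2.83]. Speed limits (rad/s): [1.89, 1.89, 2.57, 2.57, 3.01, 3.01, 3.01].

### API

Orientations are given as a unit quaternion [x, y, z, w].
In Python, from cell import * gives the robot as it stands. The module is installed in compiled form; this text tells all that it offers. Calls block until the motion is done:
- goto(position, orientation): joint-space move of the TCP to a pose.
- move_straight(position, ori=None, v=0.15, threshold=None): straight line of the TCP; ori=None keeps the orientation; v is the mean speed in m/s. With threshold (N) it stops when the force on the tool has changed by that much, and returns True; else False.
- move_j(angles): joint-space move.
- command_gripper(opening, grip_force=None): finger opening in m; grip_force is the grip in N (None keeps the last); returns when the fingers have stopped.
- pause(seconds).
- ik(position, orientation): joint angles nearest the present ones, or None.
- read_state(): the state.
- get_image(name): name is "scene" or "side" or "wrist"; returns a dict with "image" (400x640x3 uint8, red, green, blue), "depth" (400x640 float32, m along the optical axis (not along the pixel's ray), 0 where there is no reading), "vertical_fov" (degrees; the focal length in pixels is half the picture's height over the tangent of half this angle, whatever the lens; pixels are square), "cx", "cy" (the principal point, pixels), "rvec" (rotation vector, rad) and "tvec" (3), from world to camera coordinates, as OpenCV has them. Camera axes: x right, y down, z forward; pixel columns grow to the right and rows downward; lengths in m; the calibration is good to about 2 mm. A picture is of the moment at which its call begins.
A pose or a line that the arm cannot do raises Unreachable and nothing moves.
- sign_off(): hands the job in; it is judged then, once.
The state is a dict: "time_s": time; "qpos": joint angles; "dq": joint speeds; "joint_efforts": joint torques, N m; "tool_pos": TCP position; "orientation": TCP orientation; "force": force on the tool from outside, world axes, zero at the start; "torque": the same for the moment, N m; "gripper_width": finger opening in m; "finger_force": force on a finger pad.
Only numpy, scipy, OpenCV 4.12 (cv2) and the standard library are available. Lean on these libraries where they do the work, as an engineer would, in place of code of your own. Each camera call takes 0.05 s, during which the arm holds its last target. There are 200 camera calls.

## Working session

There is one attempt and no reset: what is moved stays moved. The work goes in short steps, each a Python script; the robot and the scene stay as the last script left them, time stands still between calls to the robot, and variables do not carry over. Pictures are saved under pics/ and viewed, at most 10 in all, crops included, and the job is handed in when it is done.

```bash
mkdir -p pics
cat > h.py <<'E'
from cell import *
import numpy as np, cv2, pickle
from scipy.spatial.transform import Rotation as R
def cam(n,save=None):
    d=get_image(n)
    if save:
        cv2.imwrite(f'pics/{save}.png',d['image'][:,:,::-1]); pickle.dump(d,open(f'pics/{save}.pkl','wb'))
    return d
def load(s): return pickle.load(open(f'pics/{s}.pkl','rb'))
def cloud(d):
    """world xyz per pixel (nan without depth)"""
    h,w=d['depth'].shape; f=h/2/np.tan(np.radians(d['vertical_fov'])/2)
    v,u=np.mgrid[:h,:w]; z=np.where(d['depth']>0,d['depth'],np.nan)
    p=np.stack([(u-d['cx'])/f*z,(v-d['cy'])/f*z,z],-1)
    M=R.from_rotvec(np.ravel(d['rvec'])).as_matrix()
    return (p-np.ravel(d['tvec']))@M
def down(yaw):
    """tool down; tool y axis at angle yaw from world y"""
    return (R.from_euler('z',yaw)*R.from_euler('y',np.pi)).as_quat()
E
python3 - <<'E'
from h import *
a=cam('scene','scene0');b=cam('side','side0')
s=read_state();print(s['orientation'],s['time_s'])
for d in (a,b):
    print(d['vertical_fov'],d['cx'],d['cy'],(-R.from_rotvec(np.ravel(d['rvec'])).inv().apply(np.ravel(d['tvec']))).round(3),(d['depth']>0).mean())
E
```

```text
[ 9.80872583e-01  1.94650319e-01 -1.08081282e-04 -4.67114358e-04] 0.1
52.06380928167841 322.4220687719503 197.86865400888252 [-0.441  0.589  1.136] 0.99587109375
47.28864239772743 320.5559545045584 200.61305085793308 [ 0.201 -1.068  0.888] 0.9958828125
```

View pics/scene0.png

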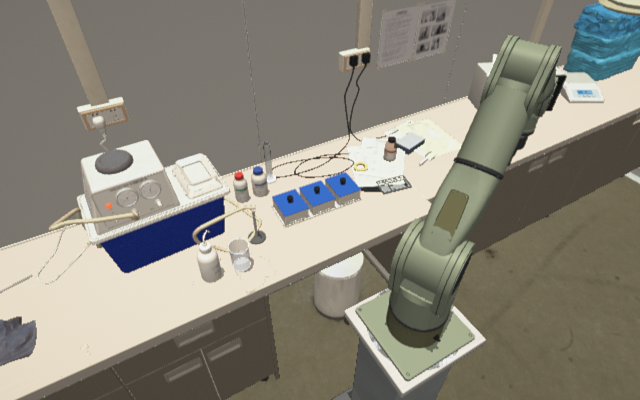

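View pics/side0.png

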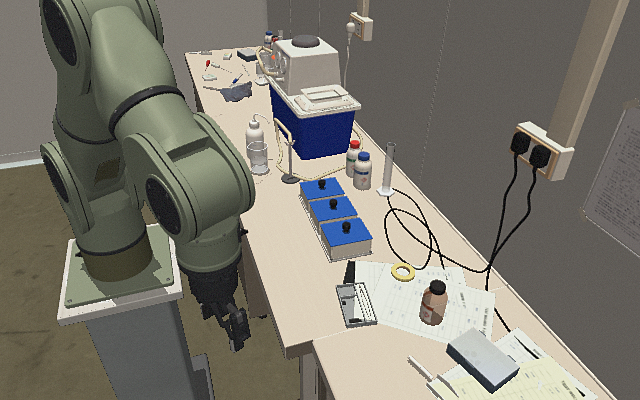

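The lids' knobs show in the scene view at about (290,200), (317,190), (343,181), and in the side view at (322,184), (333,204), (346,227). The tray is at (355,304) in the side view and the tape at (402,271). I'll build a top-down map from the depth data.

Run:
```python
from h import *
out=np.zeros((600,800,3),np.uint8)
# map: row = x (0.95 top -> 0.35 bottom) , col = y (0.4 left -> -0.4 right) 1mm px
for n in ('scene0','side0'):
    d=load(n);P=cloud(d);im=d['image'][:,:,::-1]
    ok=np.isfinite(P[...,2])&(P[...,2]<0.3)&(P[...,2]>-.02)
    r=(950-P[...,0]*1000);c=(400-P[...,1]*1000)
    ok&=(r>1)&(r<598)&(c>1)&(c<798)
    o=np.argsort(P[ok][:,2])
    for rr,cc,col in zip(r[ok][o].astype(int),c[ok][o].astype(int),im[ok][o]): out[rr-1:rr+2,cc-1:cc+2]=col
    hsv=cv2.cvtColor(d['image'],cv2.COLOR_RGB2HSV)
    blue=(hsv[...,0]>100)&(hsv[...,0]<130)&(hsv[...,1]>120)&(abs(P[...,2]-.062)<.012)&(P[...,1]>-.4)&(P[...,1]<.35)&(P[...,0]<.9)
    k,l,st,ce=cv2.connectedComponentsWithStats(blue.astype(np.uint8))
    for i in range(1,k):
        if st[i,4]>60:
            q=P[l==i]; print(n,st[i],cv2.minAreaRect((q[:,:2]*1000).astype(np.float32)),np.median(q[:,2]).round(4))
            x,y,w,h=st[i][:4]; y-=8;h+=8
            sub=np.zeros_like(blue);sub[y:y+h,x:x+w]=1
            kn=P[sub&(P[...,2]>.070)&(P[...,2]<.1)]
            print('  knob',len(kn),np.median(kn,0).round(4),kn[:,2].max().round(4), ((kn.min(0)+kn.max(0))/2).round(4))
cv2.imwrite('pics/top.png',out)
```

```text
scene0 [326 173  35  24 437] ((619.4151000976562, -129.39955139160156), (101.49606323242188, 128.39894104003906), 88.91511535644531) 0.0601
  knob 32 [ 0.6169 -0.129   0.0845] 0.0899 [ 0.6191 -0.1314  0.0814]
scene0 [300 181  35  25 474] ((619.90576171875, -13.161251068115234), (101.7498779296875, 122.47256469726562), 88.88311767578125) 0.0597
  knob 31 [ 0.6208 -0.0114  0.083 ] 0.0903 [ 0.6233 -0.0112  0.0816]
scene0 [273 190  36  26 515] ((625.8856811523438, 103.20809936523438), (101.81970977783203, 123.3157958984375), 87.40107727050781) 0.0598
  knob 32 [0.6232 0.1032 0.0841] 0.0886 [0.6282 0.1044 0.0808]
side0 [300 177  45  23 609] ((629.5621948242188, 103.2723388671875), (107.5391616821289, 125.8605728149414), 87.24890899658203) 0.0578
  knob 51 [0.6272 0.0992 0.0819] 0.0912 [0.6287 0.0507 0.0809]
side0 [309 196  48  25 733] ((624.9264526367188, -12.532196044921875), (104.374267578125, 124.74311065673828), 87.64934539794922) 0.0579
  knob 52 [ 0.6237 -0.0161  0.0822] 0.088 [ 0.6253 -0.0123  0.0792]
side0 [321 218  52  29 905] ((620.003662109375, -129.46986389160156), (105.97479248046875, 126.480712890625), 88.40000915527344) 0.0579
  knob 62 [ 0.6185 -0.1337  0.0819] 0.0863 [ 0.6199 -0.1321  0.079 ]
```

View pics/top.png

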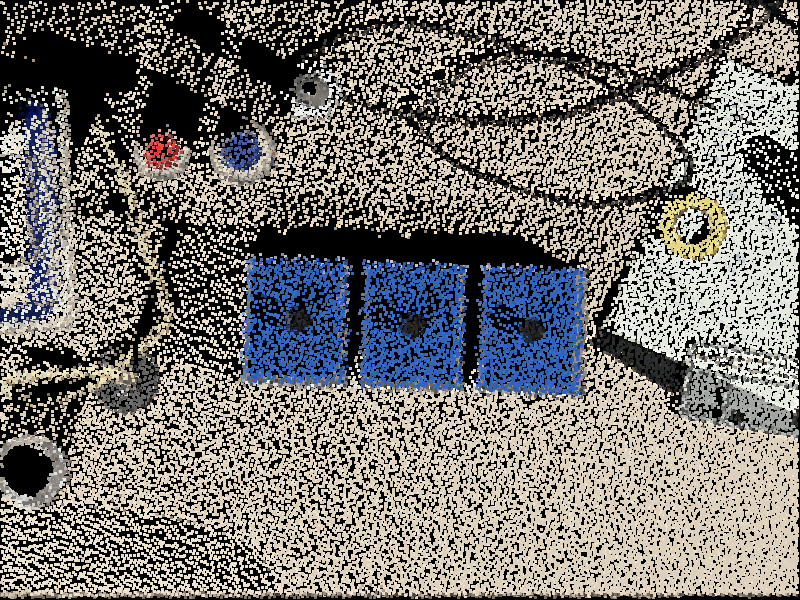

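Lids sit on a row tilted by about -0.034 rad, with centres near (0.627,0.103), (0.623,-0.0125) and (0.619,-0.1295) and plate tops at about 0.058. That matches the stated sizes. The tray is near (0.56,-0.35), so I'll look at it with the wrist camera on the way.

Run:
```python
from h import *
goto([0.52,-0.33,0.33],down(-0.034))
d=cam('wrist','w1'); s=read_state(); print(s['time_s'],s['tool_pos'],s['qpos'])
P=cloud(d)
print((-R.from_rotvec(np.ravel(d['rvec'])).inv().apply(np.ravel(d['tvec']))).round(3))
for v,u in ((50,320),(200,320),(350,320),(200,100),(200,540)): print(u,v,P[v,u].round(3))
for y in (.103,-.0125,-.1295): print([ik(p,down(a)) is not None for p in ([.475,y,.01],[.623,y,.06],[.623,y,.25],[.475,y,.2]) for a in (-.034,np.pi/2-.034,-np.pi/2-.034)])
```

```text
1.7417 [ 0.5195684  -0.33058995  0.32973561] [ 0.82911499  0.77258573 -0.79181607  1.11582522  0.52459278  1.44517323
  1.66357405]
[ 0.436 -0.328  0.471]
320 50 [ 0.374 -0.332 -0.001]
320 200 [ 0.595 -0.341  0.005]
320 350 [ 0.91  -0.355 -0.001]
100 200 [ 0.583 -0.703 -0.001]
540 200 [ 0.589 -0.023  0.057]
[True, True, True, True, True, True, True, True, True, True, True, True]
[True, True, True, True, True, True, True, True, True, True, True, True]
[True, True, True, True, True, True, True, True, True, True, True, True]
```

View pics/w1.png

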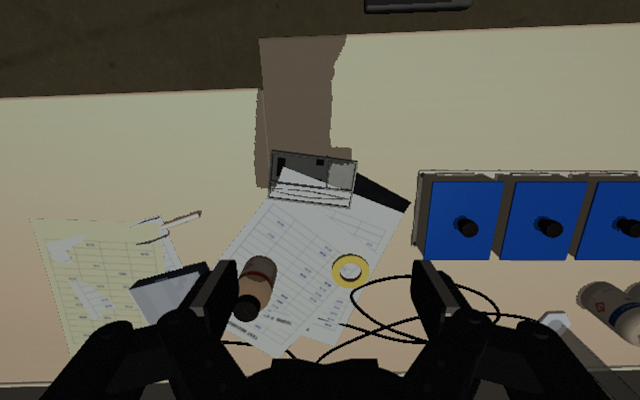

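Wrist view: the tray is at about (270-357, 150-208), long side along world y, with no tall thing touching it. The bottle is at (255,290), the tape at (350,270) and the lids on the right. I'll take a closer tray picture, then move lid 3.

```bash
cat >> h.py <<'E'
TH=-0.034
LID={1:(.627,.103),2:(.623,-.0125),3:(.619,-.1305)}
def unlid(i,dest,z=0.060):
    x,y=LID[i]; q=down(TH)
    command_gripper(.05,30)
    goto([x,y,.13],q); move_straight([x,y,z],v=.15)
    command_gripper(.0,30); w=read_state()['gripper_width']; print('knob width',w,read_state()['force'].round(1) if hasattr(read_state()['force'],'round') else read_state()['force'])
    if w<.015: print('MISSED'); return
    move_straight([x,y,z+.07],v=.15)
    move_straight([dest[0],dest[1],z+.07],v=.25)
    print(move_straight([dest[0],dest[1],z-.049],v=.15,threshold=8),read_state()['tool_pos'])
    command_gripper(.05,30)
    move_straight([dest[0],dest[1],.12],v=.25)
E
python3 - <<'E'
from h import *
move_straight([0.50,-0.355,0.20],v=.2)
cam('wrist','w2')
move_straight([0.53,-0.2,.2],v=.25)
unlid(3,(.472,-.135))
goto([.472,-.135,.25],down(TH))
d=cam('wrist','w3');P=cloud(d)
t=np.array([.619,-.1305]);m=np.linalg.norm(P[...,:2]-t,axis=-1)<.012
print('tub3 centre z',np.nanmedian(P[m][:,2]),m.sum(),read_state()['time_s'])
im=cv2.imread('pics/w2.png');cv2.imwrite('pics/w2c.png',cv2.resize(im[60:360,140:540],None,fx=2,fy=2,interpolation=cv2.INTER_CUBIC))
E
```

```text
knob width 0.022583266137100624 [-2.6 -0.9  8.5]
True [ 0.47154651 -0.13437463  0.0103488 ]
tub3 centre z 0.0355374327760217 216 9.15
```

View pics/w2c.png

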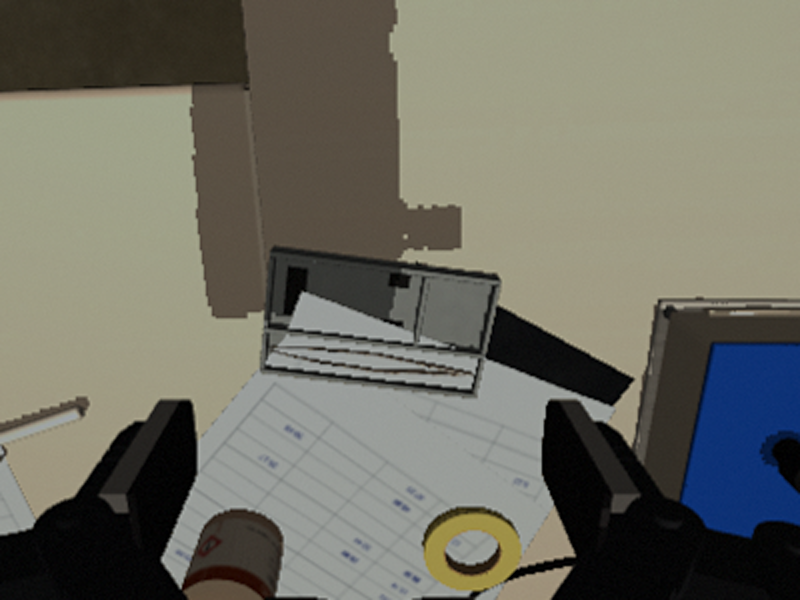

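View pics/w3.png

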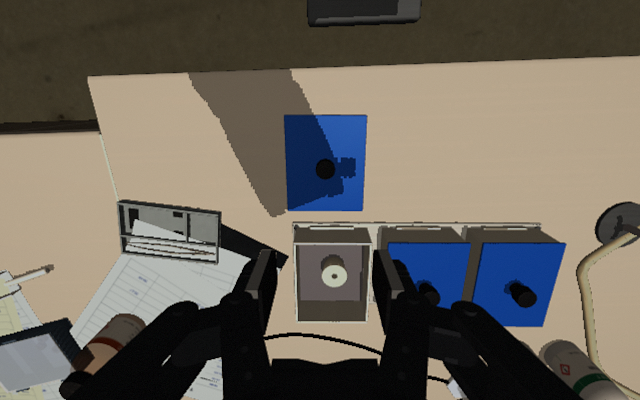

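Tub 3 holds the stopper (height 26.5 mm above its floor), and lid 3 lies flat at (325,165). In the tray crop the outer top corners are at (273,247), (500,276), (478,396) and (262,371). The strip compartment is at the near left and its divider runs (424,280)-(415,345). Next are the tray pose and lid 2.

```bash
cat >> h.py <<'E'
def ray(d,uv,z):
    """points on plane z under the pixels"""
    uv=np.atleast_2d(np.array(uv,float)); f=200/np.tan(np.radians(d['vertical_fov'])/2)
    M=R.from_rotvec(np.ravel(d['rvec'])).as_matrix(); c=-M.T@np.ravel(d['tvec'])
    r=np.c_[(uv[:,0]-d['cx'])/f,(uv[:,1]-d['cy'])/f,np.ones(len(uv))]@M
    return c+r*((z-c[2])/r[:,2])[:,None]
E
python3 - <<'E'
from h import *
d=load('w2'); q=np.array([(273,247),(500,276),(478,396),(262,371),(424,280),(415,345)])/2+[140,60]
p=ray(d,q,.014)[:,:2];print((p*1000).round(1))
print('sides',[np.linalg.norm(p[i]-p[(i+1)%4]).round(4) for i in range(4)])
print('centre',p[:4].mean(0),'yaw y-axis',[np.arctan2(-(v[0]),v[1]) for v in (p[1]-p[0],p[2]-p[3])],[np.arctan2(v[1],v[0]) for v in(p[3]-p[0],p[2]-p[1])])
P=cloud(d); m=(abs(P[...,2]-.014)<.006)&(P[...,0]>.46)&(P[...,0]<.64)&(P[...,1]>-.46)&(P[...,1]<-.24)
k,l,st,_=cv2.connectedComponentsWithStats(m.astype(np.uint8));i=1+np.argmax(st[1:,4])
print(st[i],cv2.minAreaRect((P[l==i][:,:2]*1000).astype(np.float32)))
unlid(2,(.47,-.012))
goto([.47,-.012,.25],down(TH))
d=cam('wrist','w4');P=cloud(d)
m=np.linalg.norm(P[...,:2]-np.array(LID[2]),axis=-1)<.012
print('tub2 centre z',np.nanmedian(P[m][:,2]),m.sum(),read_state()['time_s'])
E
```

```text
[[ 508.  -409.8]
 [ 529.6 -281.9]
 [ 606.7 -292.7]
 [ 585.1 -423.2]
 [ 530.5 -325.3]
 [ 571.1 -330.8]]
sides [np.float64(0.1297), np.float64(0.0778), np.float64(0.1322), np.float64(0.0783)]
centre [ 0.55735849 -0.35190638] yaw y-axis [np.float64(-0.16762923705768812), np.float64(-0.16387764165115645)] [np.float64(-0.17084303404729737), np.float64(-0.13833754437219734)]
[ 270  184  121   75 2364] ((560.3936157226562, -353.11541748046875), (134.22515869140625, 80.75615692138672), 80.30611419677734)
knob width 0.022584768510051752 [-2.  -0.3  9.4]
True [ 0.4695409  -0.01171355  0.01035987]
tub2 centre z 0.02787653844701361 206 15.0167
```

View pics/w4.png

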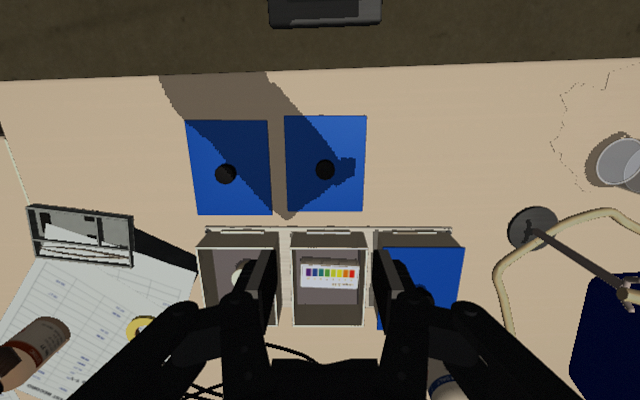

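Tub 2 holds the strip box (pixels 300-360 x 262-288), and its height of 19 mm above the floor agrees. Tub 1 stays closed. Now the box pose, and a check for camera bias against the knob positions I know from the grasps.

Run:
```python
from h import *
for n,ks in (('w3',[(.4715,-.1344)]),('w4',[(.4715,-.1344),(.4695,-.0117)])):
    P=cloud(load(n))
    for k in ks:
        m=(P[...,2]>.026)&(P[...,2]<.045)&(np.linalg.norm(P[...,:2]-k,axis=-1)<.03)
        q=P[m];print(n,k,m.sum(),q[:,:2].mean(0).round(4),((q.min(0)+q.max(0))/2).round(4),q[:,2].max())
P=cloud(load('w4'))
m=(abs(P[...,2]-.0285)<.004)&(abs(P[...,0]-.623)<.05)&(abs(P[...,1]+.0125)<.044)
k,l,st,_=cv2.connectedComponentsWithStats(m.astype(np.uint8));i=1+np.argmax(st[1:,4])
q=P[l==i];print(st[i],cv2.minAreaRect((q[:,:2]*1000).astype(np.float32)),np.median(q[:,2]))
for s in (1,-1):
    print(s,ik([.623,-.012,.016],down(TH+s*np.pi/2)),ik([.55,-.37,.013],down(-.166+s*np.pi/2)))
```

```text
w3 (0.4715, -0.1344) 297 [ 0.4709 -0.1351] [ 0.4711 -0.1349  0.0309] 0.034748648151825
w4 (0.4715, -0.1344) 317 [ 0.4706 -0.134 ] [ 0.4711 -0.1346  0.0304] 0.03461701629656838
w4 (0.4695, -0.0117) 306 [ 0.4697 -0.0125] [ 0.4702 -0.0125  0.0304] 0.03443118393968393
[ 300  262   60   27 1393] ((621.446533203125, -11.739738464355469), (81.82036590576172, 38.414268493652344), 85.24706268310547) 0.02782511954763088
1 [ 0.37193     1.23640605 -0.97065949  1.44941662  1.10653445  1.05892377
  2.25800877] [ 0.92352849  1.29352173 -1.02393515  1.27639427  1.11074212  1.16015278
  2.79841054]
-1 [ 0.0801003   1.07537792 -0.24238476  1.46060368  0.3568303   0.64915773
 -0.35956954] [ 0.67660232  1.13380464 -0.31685064  1.28685587  0.41116108  0.78428171
  0.07333671]
```

Camera bias is under 1 mm. The box measures 81.8 x 38.4 mm, as it should, centred at (0.6214,-0.0117) with yaw -0.083. Grasp it, lift, then look at the tray.

Run:
```python
from h import *
P=cloud(load('w1')); m=(P[...,2]>.03)&(P[...,2]<.2)&(P[...,0]>.5)&(P[...,0]<.85)&(P[...,1]<-.22)&(P[...,1]>-.6)
k,l,st,_=cv2.connectedComponentsWithStats(m.astype(np.uint8))
for i in range(1,k):
    if st[i,4]>40: print('obst',P[l==i].min(0).round(3),P[l==i].max(0).round(3))
q=down(-.083-np.pi/2); b=[.6214,-.0117]
command_gripper(.062,45)
goto(b+[.12],q); print(move_straight(b+[.016],v=.12,threshold=12),read_state()['tool_pos'])
command_gripper(.02,45); s=read_state();print('w',s['gripper_width'],s['finger_force'])
move_straight(b+[.14],v=.15)
s=read_state();print('w',s['gripper_width'],s['force'],s['time_s'])
goto([.555,-.30,.20],down(-.166-np.pi/2)); pause(.3)
d=cam('wrist','w5');print(read_state()['tool_pos'],read_state()['time_s'])
im=d['image'][:,:,::-1];cv2.imwrite('pics/w5c.png',cv2.resize(im,(800,500),interpolation=cv2.INTER_CUBIC))
```

```text
obst [ 0.688 -0.475  0.03 ] [ 0.737 -0.421  0.118]
obst [ 0.701 -0.6    0.03 ] [ 0.773 -0.546  0.036]
False [ 0.62182707 -0.01170651  0.01676682]
w 0.0366697907313511 45.52882432937622
w 0.03693848034437011 [-0.43809479  0.88874609 -2.50982133] 18.8417
[ 0.55521238 -0.29957186  0.19994079] 20.35
```

View pics/w5c.png

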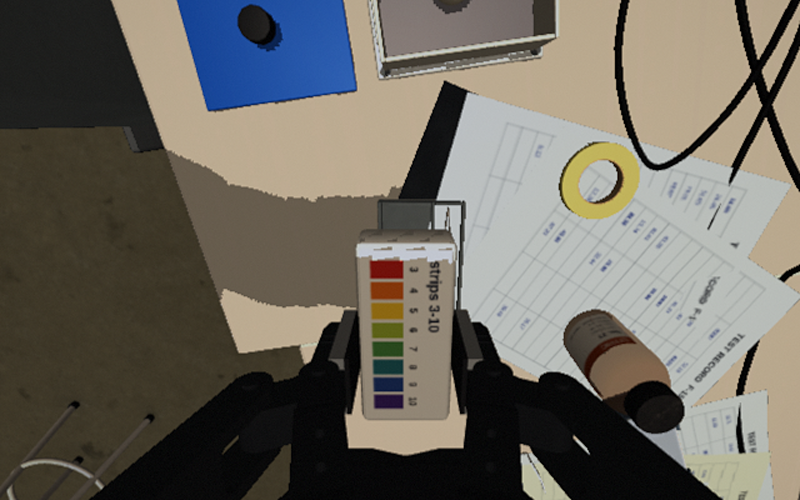

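The box is held lengthwise in view (about (357-455, 245-419) in this picture), hiding the tray. I'll measure it from depth and step sideways for a clear view of the tray.

Run:
```python
from h import *
d=load('w5');P=cloud(d);t=np.array([.55521,-.29957,.19994])
L=(P-t)@R.from_euler('z',-.166).as_matrix()   # tray-aligned axes, TCP origin
m=(abs(L[...,2]-.0122)<.004)&(abs(L[...,0])<.03)&(abs(L[...,1])<.06)
k,l,st,_=cv2.connectedComponentsWithStats(m.astype(np.uint8));i=1+np.argmax(st[1:,4])
q=L[l==i];print(st[i],cv2.minAreaRect((q[:,:2]*1000).astype(np.float32)),np.median(q[:,2]),np.percentile(q,[.5,99.5],axis=0))
move_straight([.545,-.435,.19],v=.15);pause(.3)
d=cam('wrist','w6');print(read_state()['tool_pos'].round(4) if hasattr(read_state()['tool_pos'],'round') else read_state()['tool_pos'],read_state()['time_s'])
p=R.from_euler('z',-.166).apply(np.array([[0,0,0]]))[0]+[.558,-.352,.014]
c=cv2.projectPoints(np.array([[.558,-.352,.014]]),d['rvec'],d['tvec'],np.array([[200/np.tan(np.radians(d['vertical_fov'])/2),0,d['cx']],[0,200/np.tan(np.radians(d['vertical_fov'])/2),d['cy']],[0,0,1]]),None)[0].ravel();print(c)
u,v=int(c[0])-100,max(0,int(c[1])-90);print('off',u,v)
cv2.imwrite('pics/w6c.png',cv2.resize(d['image'][v:v+150,u:u+200,::-1],None,fx=4,fy=4,interpolation=cv2.INTER_CUBIC))
```

```text
[  262   191   127   145 11231] ((-0.04112815856933594, 1.0629158020019531), (81.63127136230469, 59.91218948364258), 89.88909912109375) 0.01129903112558489 [[-0.02694802 -0.03839747  0.00846291]
 [ 0.02657502  0.04129792  0.01543469]]
[ 0.5451 -0.4348  0.1901] 21.7583
[323.5631262   94.51802738]
off 223 4
```

View pics/w6c.png

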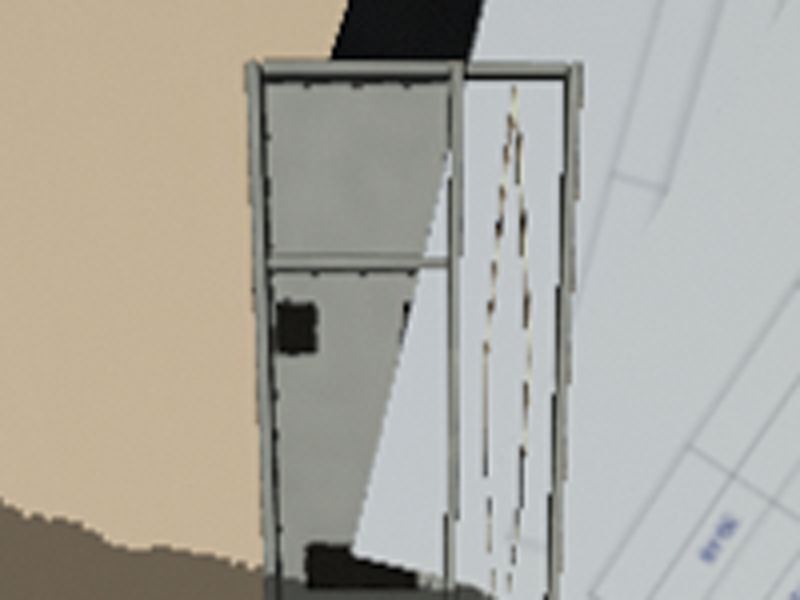

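Tray clear: outer +y corners at crop (246,62) and (583,62). The divider's slot-side top edge is at row ~269, the left wall's inner edge at (265,150)-(276,550) and the middle wall's inner edge at (449,150)-(447,500).

Run:
```python
from h import *
d=load('w6'); off=np.array([223,4])
names=['oL','oR','divL','divR','innL1','innL2','mid1','mid2','outL2','outR2','ymid inner L','pad_c','endpadL']
c=np.array([(246,62),(583,62),(272,269),(445,269),(266,150),(276,550),(449,150),(447,500),(264,560),(560,470),(265,79),(296,328),(306,545)])
z=np.r_[[.014]*11,.006,.006]
p=np.vstack([ray(d,(cc-1.5)/4+off,zz)[0] for cc,zz in zip(c,z)])
for a in (-.166,):
    L=(p[:,:2]-[.558,-.352])@R.from_euler('z',a).as_matrix()[:2,:2]
    for n,r,w in zip(names,L,p): print(n,(r*1000).round(1),w[:2].round(4))
P=cloud(d);L=(P-[.558,-.352,0])@R.from_euler('z',-.166).as_matrix()
m=(P[...,2]>.0105)&(P[...,2]<.018)&(abs(L[...,0])<.05)&(L[...,1]<.08)&(L[...,1]>-.055)
q=L[m];
for a in (-.055,-.02,.01,.04):
    s=q[(q[:,1]>a)&(q[:,1]<a+.02)]; print(a,np.histogram(s[:,0],np.arange(-.045,.046,.002))[0])
print(np.histogram(q[abs(q[:,0]+.015)<.015][:,1],np.arange(.0,.08,.002))[0])
```

```text
oL [-36.1  65.4] [ 0.5332 -0.2815]
oR [41.2 65.4] [ 0.6095 -0.2944]
divL [-31.8  21.6] [ 0.5303 -0.3255]
divR [10.  21.5] [ 0.5714 -0.3324]
innL1 [-32.2  47.3] [ 0.534 -0.3  ]
innL2 [-33.2 -45.6] [ 0.5177 -0.3915]
mid1 [10.7 47.3] [ 0.5763 -0.3071]
mid2 [ 11. -33.] [ 0.5634 -0.3863]
outL2 [-36.4 -48.2] [ 0.5141 -0.3935]
outR2 [ 39.6 -25.5] [ 0.5928 -0.3837]
ymid inner L [-31.9  62. ] [ 0.5368 -0.2856]
pad_c [-27.    8.5] [ 0.5327 -0.3392]
endpadL [-26.  -45.4] [ 0.5248 -0.3925]
-0.055 [ 0  0  0  0 30 34  0  0  0  0  0  0  0  0  0  0  1  1  0  0  0  0  0  0
  0  0  0 12 39  3  0  0  0  5  0  0  1  0  0  0  0 26 37  6  0]
-0.02 [ 0  0  0  0 28 43  0  0  0  0  0  0  0  0  0  0  0  0  0  0  0  0  0  0
  0  0  0  0 42 21  0  0 18  0  0  0  0 10 10  0  0 24 40  6  0]
0.01 [ 0  0  0  0 30 47  6  6  6  6  6  6  6  6  8  7  6  6  6  6  6  6  6  5
  6  6  6  6 48 23  0  0  0 27  1  0  0 26  0  0  0 22 47 10  0]
0.04 [ 0  0  0  0 33 53  1  0  0  0  0  0  0  0  0  0  0  0  0  0  0  0  0  0
  0  0  0  0 45 24  0  0  0  0 18 24 16  0  0  0  0 27 48 10  0]
[ 0  0  0  0  0  0  0  0  0  0  0 62 31  0  0  0  0  0  0  0  0  0  0  0
  0  0  0  0  0  0  0 35 87  7  0  0  0  0  0]
```

Slot centre comes out at about (0.5435,-0.3718), yaw -0.166; the measured inner width of 44 mm agrees. The box centre is about 1 mm +y of the TCP. Place it with a guarded descent: seated should read TCP z≈0.014, and sitting on a wall ≈0.022.

Run:
```python
from h import *
q=down(-.166-np.pi/2); p=[.5433,-.3728]
goto(p+[.10],q); move_straight(p+[.032],v=.12); pause(.2)
hit=move_straight(p+[.0132],v=.03,threshold=5); s=read_state()
print(hit,s['tool_pos'],s['force'],s['gripper_width'],s['time_s'])
```

```text
True [ 0.54306148 -0.37264224  0.01386325] [-1.14994319  1.90793422  8.71487899] 0.03684728082842157 23.775
```

Contact at z=0.0139, so it is seated. Release, retreat and check.

Run:
```python
from h import *
command_gripper(.055,30); p=[.5433,-.3728]
move_straight(p+[.10],v=.12); move_straight([.53,-.42,.22],v=.2);pause(.3)
d=cam('wrist','w7');P=cloud(d);L=(P-[.5435,-.3718,0])@R.from_euler('z',-.166).as_matrix()
m=(P[...,2]>.0195)&(P[...,2]<.034)&(abs(L[...,0])<.035)&(abs(L[...,1])<.06);q=L[m]
print(cv2.minAreaRect((q[:,:2]*1000).astype(np.float32)),read_state()['time_s'])
for a in (-.035,-.015,.005,.025): 
    s=q[(q[:,1]>a)&(q[:,1]<a+.01)];print(a,np.median(s[s[:,0]<0][:,2]).round(4),np.median(s[s[:,0]>0][:,2]).round(4))
cv2.imwrite('pics/w7c.png',d['image'][:,:,::-1])
```

```text
((-0.5288467407226562, -0.5380744934082031), (37.94681930541992, 81.02284240722656), 0.05673961341381073) 26.1167
-0.035 0.0252 0.0251
-0.015 0.0251 0.0252
0.005 0.0251 0.025
0.025 0.0253 0.0251
```

View pics/w7c.png

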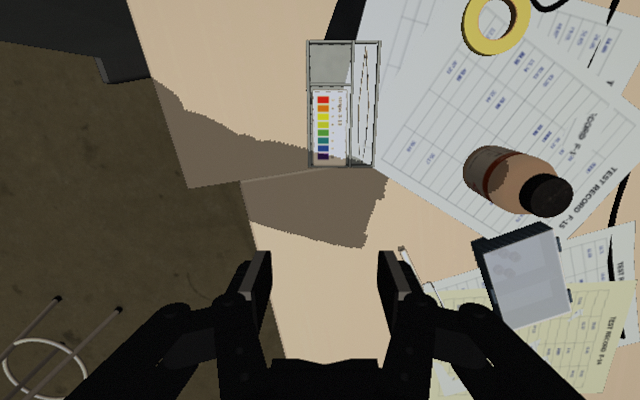

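The box lies at (330,127) in its compartment. Its top is level at 25 mm against 26 mm expected (the camera reads about 1 mm low), so it is flat and fully down. I'll hand the job in.

```bash
python3 -c "
from cell import *
print(sign_off())"
```

```text
the job is handed in; nothing more can be done
None
```

The test-strip box was in tub 2 and now lies flat, fully down, in its tray compartment; lids 2 and 3 lie flat on the bench, tub 1 stayed closed, and I handed the job in at about 26 s.

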